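Hang the work light on its double hook

TASK

The yellow work light is lying on its side on the cable workshop bench. Stand it up on its black foot on the bench and let go of it, then pick it up again and hang it by its handle over both prongs of the double hook on the aluminium post, lamp panel facing out, away from the post; let go and leave it hanging still. Leave the tape measure, screwdriver, tape roll and cable lugs where they are.

Things in the scene. Friction and masses are not known exactly. Their poses are not given: they have to be found in the camera images.
- light: Rigid LED work light, about 0.55 kg, 160 mm tall, 120 mm wide. Origin: centre of its foot's underside; z up to the handle, y along the width, lamp panel facing -x. Starts lying on its -y side: y up, origin 60 mm above the bench, handle pointing roughly away from the robot. Centre of mass about 36 mm above the underside; leaning sideways under 50 deg it rocks upright by itself.
- light_foot (a point): Centre of the light's black battery foot, 64 deep (x) x 120 wide (y) x 30 high; 15 mm above the underside. Axes as the light's. Apart from the light, the bench 0.4 to 0.6 m ahead of the robot is free from 0.13 to 0.33 m to the side (left or right) on which the light lies; the post stands on the other side.
- light_housing (a point): Centre of the light's yellow housing, 46 deep (x) x 120 wide (y) x 70 high, 65 mm above the underside (z 30 to 100 mm); its front is flat with the white lamp panel, its back has dark fins. Can be gripped across the 46 mm. Axes as the light's.
- light_handle (a point): Centre of the light's black handle bar, 153 mm above the underside: a level bar along y, 16 deep (x) x 14 high, on two legs that stand at y = +-48 to +-60 mm. The opening between bar, legs and housing is 96 wide and 46 high. Axes as the light's.
- light_lens (a point): Centre of the lamp panel: white with yellowish LEDs, on the front of the housing, 25 mm in front of the light's middle plane, 65 mm above the underside.
- post: Fixed bench post: upright 40 x 40 mm aluminium profile, 248 mm high, on a dark steel foot plate 160 (x) x 130 (y) x 8 mm. Origin: centre of the foot plate's underside; z up, -x towards the side where the double hook sticks out. The profile stands at x = 10 to 50 mm. Its place and yaw vary.
- hook_plate (a point): On the face of the post's dark hook plate (90 wide, 36 high), x = 5 mm in the post's frame, midway between the prongs and level with their upper side. Axes as the post's.
- hook_seat (a point): Midway between the two prongs, level with their upper side (220 mm above the bench), 50 mm out from the hook plate. The prongs are 8 mm round steel, level, 56 mm apart between axes, parallel to x; they run 82 mm out from the plate, then turn up to red tips that end 11 mm higher than this point, 39 mm further out than it. Axes as the post's.
- tape: Grey and yellow tape measure, 68 x 38 x 62 mm with the blade's end sticking out 50 mm to its -x, standing on the bench; origin under its middle. Not to be disturbed.
- screwdriver: Screwdriver with a blue handle lying on the bench, about 200 mm long along its x. Not to be disturbed.
- roll: Roll of red insulating tape, 66 mm across, 19 mm high, lying flat; origin under its middle. Not to be disturbed.
- lug_a: Copper cable lug, 70 mm long along its x, 20 mm wide, 16 mm high, lying on the bench. Not to be disturbed.
- lug_b: Another such copper cable lug. Not to be disturbed.
Things that resemble listed ones, but are neither listed nor needed, are in the scene too. Of the things that look like the light, take the one that is farthest to the robot's left at the start. What is shaped like the post but pink is not meant.

How it is judged (in metres and radians):
On the way:
1. the work light stands upright on its foot on the bench, not touched by the fingers (angle between light's own z axis and vertical below 0.1 rad and height (world z) of light below 0.012 m and contact force between light and the fingers below 0.1 N), for 0.2 s.
At the end, for the whole second after the job is handed in: The light hangs still by its handle bar over both prongs: bar centre 1 to 15 mm above the prongs' upper side, within 22 mm of midway between them, between the hook plate and the upturned tips; upright within 0.17 rad, lamp panel away from the post (z of light_handle in the frame of hook_seat between 0.001 and 0.015 m and y of light_handle in the frame of hook_seat between -0.022 and 0.022 m and x of light_handle in the frame of hook_seat between -0.034 and 0.045 m and x of hook_plate in the frame of light above 0.005 m and angle between light's own z axis and vertical below 0.17 rad and linear speed of light below 0.03 m/s and angular speed of light below 0.3 rad/s); the robot touches nothing.
It fails at once if the tape measure, screwdriver, tape roll or a cable lug is shifted by more than 40 mm (distance of any of tape, screwdriver, roll, lug_a, lug_b from where it was at the start of the episode above 0.04 m).
It also fails if it takes over 70 s, if anything falls off the work surface, if the arm or the gripper's body presses on something with over 40 N, if the wrist force passes 120 N, or if a joint passes its speed limit or range.

ROBOT

A 6-joint arm with a two-finger parallel gripper is mounted at the origin on the work surface. World frame = base frame: x ahead of the robot, y to its left, z up, the work surface at z = 0. Lengths are in mm, angles in rad, forces in N, time in s.
With the tool pointing down it reaches from about 350 to 775 mm from the base axis. Payload 7.3 kg.
Tool frame: the origin (TCP) lies midway between the tips of the shut fingers; the grasp point (between the pads) lies 19 mm behind it; z points along the fingers, x is the direction in which the jaws open and shut, and the axes are right-handed (so a half turn about z gives the same grasp; the last joint's range is limited). The gripper opens to 92 mm and grips with 3 to 60 N. Pads are 19 mm wide; open, the fingers measure 130 mm over their backs; the gripper's body (75 mm by 190 mm) begins 47 mm behind the grasp point.
Start: joints at [-1.464, 0.342, 1.524, -0, 1.275, -0.146], TCP at [131.333, -508.327, 226.741] pointing down, gripper open.
Joint ranges: [-2.53, 2.53], [-0.77, 2.02], [0.04, 2.7], [-1, 4.14], [0.28, 2.66], [-3.11, 3.11]. Speed limits (rad/s): [2.57, 2.57, 3.14, 3.14, 3.14, 3.14].

INTERFACE

Orientations are given as a unit quaternion [w, x, y, z].
In Python, from plant import env gives the robot as it stands.
- The arm moves only by the tool move_arm, never from a script. Its argument "rows" is a list that holds one entry, the list of rows, each a list of 5 numbers: the shift along the tool's x, y, z in mm, then the turn about the tool's z in rad, then the opening, from 0 (shut) to 1 (fully open). In form: [[[tx, ty, tz, roll, hand], ...]]. A call has 1 to 5 rows; each row shifts and turns the commanded pose from where the row before left it, along the tool's axes as they then stand; what a row does not reach is not made up. A row lasts 1/12 s, in which the tool goes at most 41.7 mm and 7.16 degrees, less where a joint would pass 70% of its speed; a pose out of reach is approached as far as the arm can. A call with a gripper value outside its range is refused whole. The fingers move at their own pace and stop on an object; "newtons" is the grip in N (left out, the last holds). Time passes only in rows, so rows that do not move let the fingers close. It gives the time, the measured TCP pose, the force and the opening at its end, in the units of the state.
- env.get_obs(): the state, without advancing time (a new reading comes with each control period).
- env.get_image(name): name is "side" or "top"; returns the picture (384x512x3 uint8, blue, green, red); there is no depth.
- env.calibration(name): a dict with "intrinsics" (3x3 intrinsics, pixels), "k1" (the pictures are not rectified: a ray, as slopes to the right and down, at radius r is drawn at 1 + k1 r^2 times it, then the intrinsics apply), "R" (3x3) and "t" (3): a world point X has camera coordinates R X + t. Camera axes: x right, y down, z forward; pixel columns grow to the right and rows downward; lengths in mm; the calibration is good to about 2 mm. A picture is of the moment at which its call begins. calibration takes no time and is no camera call.
- env.finish_job(): hands the job in, once; it reports no verdict.
The state is a dict: "clock": time; "joint_pos": joint angles; "joint_velocities": joint speeds; "joint_efforts": joint torques, N m; "position": TCP position; "tool_rot": TCP orientation; "force": force on the tool from outside, world axes, zero at the start; "wrist_torque": the same for the moment, N m; "opening": finger opening in mm.
Only numpy, scipy, OpenCV 4.12 (cv2) and the standard library are available. Lean on these libraries where they do the work, as an engineer would, in place of code of your own. Each camera call takes 0.05 s, during which the arm holds its last target. There are 200 camera calls.

## Working session

There is one attempt and no reset: what is moved stays moved. The work goes in short steps, Python scripts to look and compute and a tool call to move; the robot and the scene stay as the last step left them, time stands still between calls to the robot, and variables do not carry over. Pictures are saved under pics/ and viewed, about 8 in all and at most 12, crops included, and the job is handed in when it is done.

Besides the shell and the picture viewer there is one more tool, called as name(argument=value, ...) on one line, values as JSON. move_arm: Moves the arm, as the interface text tells. Its arguments: {"type":"object","properties":{"rows":{"type":"array","items":{"type":"array","items":{"type":"array","items":{"type":"number"}}}},"newtons":{"type":"number"}},"required":["rows"]}

```bash
mkdir -p pics
cat > h.py <<'E'
from plant import env
import numpy as np, cv2
def snap(n,f):
    im=env.get_image(n); cv2.imwrite('pics/'+f,im); return im
def ray(n,u,v):
    c=env.calibration(n);K=np.array(c['intrinsics']);R=np.array(c['R']);t=np.array(c['t'])
    d=np.array([(u-K[0,2])/K[0,0],(v-K[1,2])/K[1,1]]);s=d.copy()
    for _ in range(20): s=d/(1+c['k1']*(s@s))
    o=-R.T@t; w=R.T@np.array([s[0],s[1],1]); return o,w/np.linalg.norm(w)
def onz(n,u,v,z):
    o,w=ray(n,u,v); return o+w*(z-o[2])/w[2]
def proj(n,X):
    c=env.calibration(n);K=np.array(c['intrinsics']);p=np.array(c['R'])@np.array(X,float)+np.array(c['t'])
    s=p[:2]/p[2]; s=s*(1+c['k1']*(s@s)); return K[:2,:2]@s+K[:2,2]
def tri(p,q):
    o1,w1=ray('top',*p);o2,w2=ray('side',*q)
    A=np.stack([w1,-w2],1);k=np.linalg.lstsq(A,o2-o1,rcond=None)[0]
    a=o1+k[0]*w1;b=o2+k[1]*w2; return (a+b)/2,np.linalg.norm(a-b)
E
python3 - <<'E'
from h import *
a=snap('top','top0.png');b=snap('side','side0.png')
for n in('top','side'):
    c=env.calibration(n);print(n,-np.array(c['R']).T@np.array(c['t']),np.array(c['R'])[2],c['k1'],c['intrinsics'][0])
print(env.get_obs())
E
```

```text
top [ 369.64104515  -31.00258032 1492.48763228] [ 0.08325747  0.01950366 -0.99633719] -0.11395598243966037 [371.44513792   0.         256.32552468]
side [ 423.56577018  913.5379695  1023.92073789] [ 0.02301345 -0.73181086 -0.68111911] -0.03408034541758246 [420.60869888   0.         254.35256734]
{'clock': 0.1, 'joint_pos': array([-1.46399920e+00,  3.42650940e-01,  1.52490569e+00,  1.95058347e-05,
        1.27535618e+00, -1.46019758e-01]), 'joint_velocities': array([ 4.76031484e-04, -4.40763669e-04, -3.16528649e-03, -2.80969254e-03,
        1.20730973e-03,  3.32748954e-05]), 'joint_efforts': array([ 2.43562783e-03, -4.32004344e+01, -2.44694299e+01,  7.21784472e-02,
        5.25608927e-02, -3.63082449e-05]), 'position': array([ 131.29998497, -507.96354574,  226.12105041]), 'tool_rot': array([-4.82275015e-04,  7.90609332e-01, -6.12320543e-01, -4.50779237e-04]), 'force': array([ 0.88322977,  0.90589367, -0.6237533 ]), 'wrist_torque': array([-0.0627057 ,  0.0153027 , -0.03709708]), 'opening': 91.66435221681526}
```

View pics/top0.png

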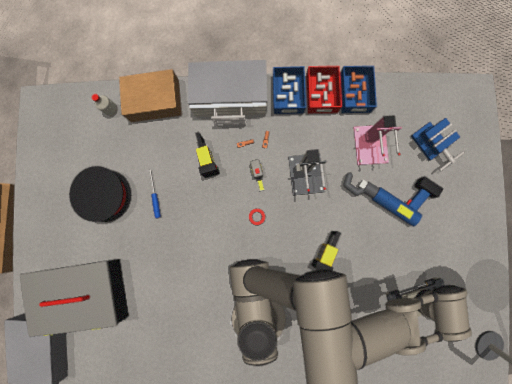

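View pics/side0.png

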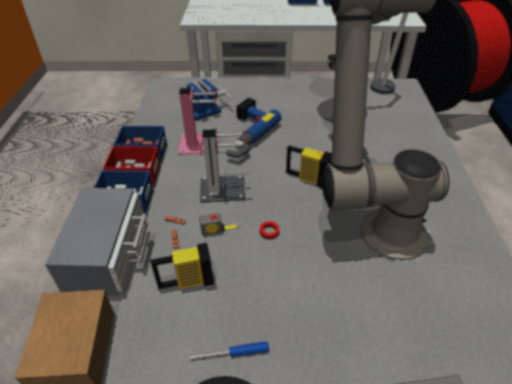

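The picture shows two light-like things: yellow/black at top (205,158) (left) and at top (328,250) (right, by the arm). I choose (205,158), side (188,268), as the leftmost. The posts are the aluminium one, top (308,173) / side (212,175), and a pink one, top (375,140), which is not meant.

Run:
```python
from h import *
a=cv2.imread('pics/top0.png');b=cv2.imread('pics/side0.png')
f=lambda i,x,y:cv2.resize(i[y:y+60,x:x+80],(400,300),interpolation=cv2.INTER_CUBIC)
cv2.imwrite('pics/c1.png',np.vstack([np.hstack([f(a,170,125),f(a,270,145)]),np.hstack([f(b,145,235),cv2.resize(b[120:210,165:285],(400,300),interpolation=cv2.INTER_CUBIC)])]))
```

```text
(no output)
```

View pics/c1.png

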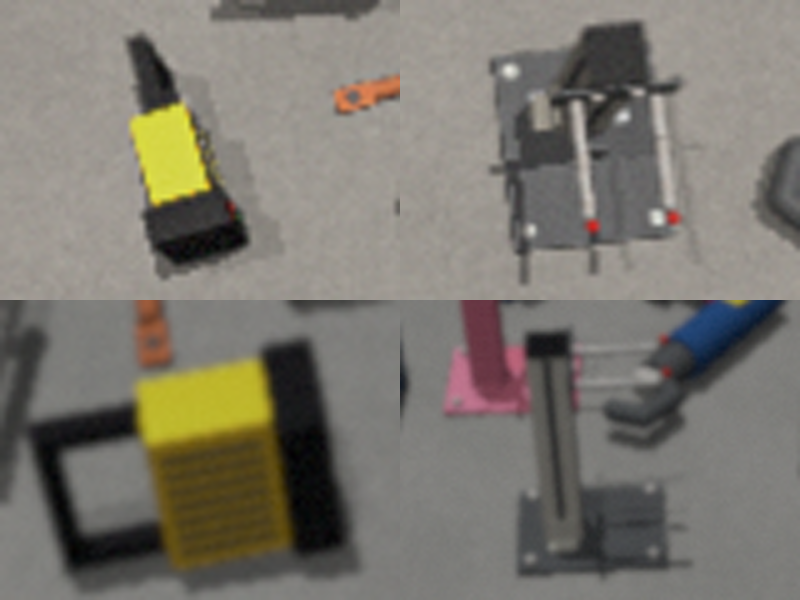

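The crop confirms the leftmost light: fins face the robot's left (side view), so the lamp faces right, the handle points away and the yellow top side lies at z = 120 mm. The aluminium post's prongs point towards the robot, red tips at top (308,190) and (324,188).

Run:
```python
from h import *
a=cv2.imread('pics/top0.png');b=cv2.imread('pics/side0.png')
T=lambda x,y,z=120:onz('top',170+x/5,125+y/5,z).round(1)
print('yellow top corners',[T(*p) for p in((133,118),(182,103),(212,190),(150,205))])
print('handle end',T(128,38),T(150,36),'foot top',T(150,212),T(228,190))
# yellow via mask
h=cv2.cvtColor(a,cv2.COLOR_BGR2HSV);m=cv2.inRange(h,(22,120,150),(35,255,255));m[:, :185]=0;m[:,230:]=0;m[:120]=0;m[185:]=0
n,l,st,ce=cv2.connectedComponentsWithStats(m);i=1+st[1:,4].argmax();c=cv2.minAreaRect(np.argwhere(l==i)[:,::-1].astype(np.float32));print(st[i],c)
bx=cv2.boxPoints(c);print([onz('top',*p,120).round(1) for p in bx], onz('top',*c[0],120))
# prongs: red tips
for n,im,roi in(('top',a,(295,335,180,200)),('side',b,(238,250,125,148))):
    h=cv2.cvtColor(im,cv2.COLOR_BGR2HSV);m=cv2.inRange(h,(0,120,90),(8,255,255))|cv2.inRange(h,(172,120,90),(180,255,255))
    k=np.zeros_like(m);k[roi[2]:roi[3],roi[0]:roi[1]]=1;m*=k
    nn,l,st,ce=cv2.connectedComponentsWithStats(m);print(n,st[1:,4],ce[1:].round(1),[onz(n,*p,228).round(1) for p in ce[1:]])
P=lambda x,y,z:onz('top',270+(x-400)/5,145+y/5,z).round(1)
print('prong at plate',P(576,98,220),P(656,98,220))
print('foot plate corners',P(492,60,8),P(520,250,8),P(683,235,8))
```

```text
yellow top corners [array([662.9, 218.2, 120. ]), array([673.4, 180.9, 120. ]), array([606.3, 158.5, 120. ]), array([596. , 205.5, 120. ])]
handle end [724.9 222.1 120. ] [725.9 205.2 120. ] foot top [590.7 205.5 120. ] [606.  146.4 120. ]
[196 146  16  20 214] ((203.16038513183594, 155.31130981445312), (17.71950912475586, 11.950366973876953), 74.05460357666016)
[array([663.7, 224.4, 120. ]), array([675.1, 180.6, 120. ]), array([609.4, 162.5, 120. ]), array([598., 206., 120.])] [636.45821619 193.32012679 120.        ]
top [4 6] [[324.2 188. ]
 [308.2 189.8]] [array([ 492.7, -239.1,  228. ]), array([ 487.5, -183.7,  228. ])]
side [2 3] [[244.  131.5]
 [244.7 141.3]] [array([ 491.3, -231.6,  228. ]), array([ 486.9, -177.1,  228. ])]
prong at plate [ 576.2 -177.2  220. ] [ 575.1 -232.7  220. ]
foot plate corners [ 643.1 -134.6    8. ] [ 488.4 -152.9    8. ] [ 497.8 -284.2    8. ]
```

move_arm(rows=[[[0,0,-35,0,1],[0,0,-35,0,1],[0,0,-35,0,1],[0,-20,0,0,1],[0,-20,0,0,1]]])

```text
clock: 0.52
position: [170.0, -499.2, 333.8]
tool_rot: [0.002, 0.79, -0.613, 0.002]
force: [0.3, -0.2, -0.4]
opening: 92.0
```

move_arm(rows=[[[-26,-30,0,0,1],[-26,-30,0,0,1],[-26,-30,0,0,1],[-26,-30,0,0,1],[-26,-30,0,0,1]]])

```text
clock: 0.93
position: [283.3, -333.1, 331.4]
tool_rot: [-0.0, 0.79, -0.613, -0.0]
force: [1.4, -0.3, -0.6]
opening: 91.7
```

move_arm(rows=[[[-26,-30,0,0,1],[-26,-30,0,0,1],[-26,-30,0,0,1],[-26,-30,0,0,1],[-26,-30,0,0,1]]])

```text
clock: 1.35
position: [396.0, -169.6, 331.6]
tool_rot: [0.0, 0.791, -0.612, -0.0]
force: [0.5, -1.2, -0.2]
opening: 91.7
```

move_arm(rows=[[[-26,-30,0,0,1],[-26,-30,0,0,1],[-26,-30,0,0,1],[-26,-30,0,0,1],[-26,-30,0,0,1]]])

```text
clock: 1.77
position: [508.8, -6.1, 331.4]
tool_rot: [0.0, 0.791, -0.612, -0.0]
force: [1.4, -0.7, -1.0]
opening: 92.0
```

move_arm(rows=[[[-26,-30,0,0,1],[-26,-30,0,0,1],[-26,-30,0,0,1],[-26,-30,0,0,1],[-26,-30,0,0,1]]])

```text
clock: 2.18
position: [621.5, 157.1, 331.2]
tool_rot: [0.0, 0.791, -0.612, -0.0]
force: [0.4, -0.6, 0.1]
opening: 91.9
```

```bash
python3 -c "
from h import *
plan((720,214,200),-1.305)"
```

```text
t 2.1833 psi -1.318 pos [621.5 157.1 331.2] force [ 0.4 -0.6  0.1] open 91.9
tool shift [ -30.4 -109.6  131.2] roll -0.013
```

move_arm(rows=[[[-6,-22,26,-0.013,1],[-6,-22,26,0,1],[-6,-22,26,0,1],[-6,-22,26,0,1],[-6,-22,26,0,1]]])

```text
clock: 2.6
position: [719.8, 213.5, 199.5]
tool_rot: [0.001, 0.795, -0.607, -0.0]
force: [0.0, -0.4, -0.1]
opening: 91.7
```

```bash
python3 -c "
from h import *
plan((720,214,63),-1.305)
b=snap('side','s1.png');a=snap('top','t1.png')
f=lambda i,x,y:cv2.resize(i[y:y+100,x:x+80],(480,600),interpolation=cv2.INTER_CUBIC)[:, :400]
cv2.imwrite('pics/c2.png',np.hstack([f(b,130,180),f(a,175,95)]))
print(proj('side',(720,214,82)),proj('side',env.get_obs()['position']),proj('top',(720,214,120)))"
```

```text
t 2.6 psi -1.305 pos [719.8 213.5 199.5] force [ 0.  -0.4 -0.1] open 91.7
tool shift [ -0.4  -0.3 136.5] roll 0.0
[156.11649992 267.71219797] [149.69417936 241.96826474] [197.69955941 133.78946537]
```

View pics/c2.png

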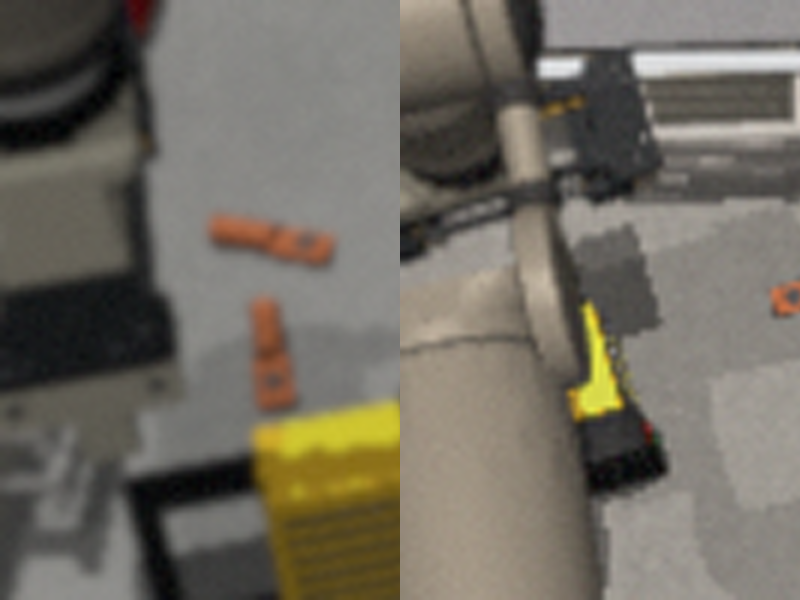

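The side crop shows the bar about where predicted (crop x 138–160 against 157), so I shift 2 mm outward and descend.

move_arm(rows=[[[0,-2,25,0,1],[0,0,20,0,1],[0,0,20,0,1],[0,0,15,0,1],[0,0,10,0,1]]])

```text
clock: 3.12
position: [720.4, 212.8, 110.7]
tool_rot: [0.001, 0.795, -0.607, -0.0]
force: [0.1, -0.3, 0.1]
opening: 91.9
```

move_arm(rows=[[[0,0,15,0,1],[0,0,15,0,1],[0,0,10,0,1],[0,0,6,0,1],[0,0,0,0,1]]])

```text
clock: 3.53
position: [720.7, 213.1, 64.8]
tool_rot: [0.001, 0.795, -0.607, -0.001]
force: [0.4, -0.6, 0.2]
opening: 91.9
```

move_arm(rows=[[[0,0,0,0,0],[0,0,0,0,0],[0,0,0,0,0],[0,0,0,0,0],[0,0,0,0,0]]], newtons=12)

```text
clock: 3.95
position: [721.5, 213.4, 66.3]
tool_rot: [-0.0, 0.795, -0.607, 0.0]
force: [-0.0, 0.0, 0.3]
opening: 63.2
```

move_arm(rows=[[[0,0,0,0,0],[0,0,0,0,0],[0,0,0,0,0],[0,0,0,0,0],[0,0,0,0,0]]])

```text
clock: 4.37
position: [721.3, 213.3, 65.7]
tool_rot: [0.0, 0.795, -0.607, 0.0]
force: [0.4, -0.6, 0.2]
opening: 30.0
```

move_arm(rows=[[[0,0,0,0,0],[0,0,0,0,0],[0,0,0,0,0],[0,0,0,0,0],[0,0,0,0,0]]])

```text
clock: 4.78
position: [721.3, 213.5, 65.6]
tool_rot: [-0.0, 0.795, -0.607, -0.0]
force: [0.3, 1.7, -0.7]
opening: 16.1
```

move_arm(rows=[[[0,0,-5,0,0],[0,2,-10,0,0],[0,4,-10,0,0],[0,4,-10,0,0],[0,4,-10,0,0]]])

```text
clock: 5.2
position: [707.4, 209.4, 112.1]
tool_rot: [-0.0, 0.795, -0.607, 0.0]
force: [-0.6, -0.5, -3.1]
opening: 15.8
```

move_arm(rows=[[[0,6,-12,0,0],[0,6,-12,0,0],[0,8,-12,0,0],[0,8,-12,0,0],[0,8,-12,0,0]]])

```text
clock: 5.62
position: [672.2, 200.0, 172.0]
tool_rot: [-0.0, 0.795, -0.607, 0.0]
force: [0.6, 0.3, -6.2]
opening: 15.8
```

move_arm(rows=[[[0,10,-12,0,0],[0,10,-12,0,0],[0,10,-12,0,0],[0,0,-5,0,0],[0,0,0,0,0]]])

```text
clock: 6.03
position: [644.3, 192.3, 214.2]
tool_rot: [-0.001, 0.795, -0.607, 0.001]
force: [-0.4, -0.7, -4.6]
opening: 15.9
```

```bash
python3 -c "
from h import *
plan((520,210,160),-1.305)
b=snap('side','s2.png')
cv2.imwrite('pics/c3.png',cv2.resize(b[150:330,110:290],(540,540),interpolation=cv2.INTER_CUBIC))"
```

```text
t 6.0333 psi -1.305 pos [644.3 192.3 214.2] force [-0.4 -0.7 -4.6] open 15.9
tool shift [-49.7 115.3  54.2] roll 0.0
```

View pics/c3.png

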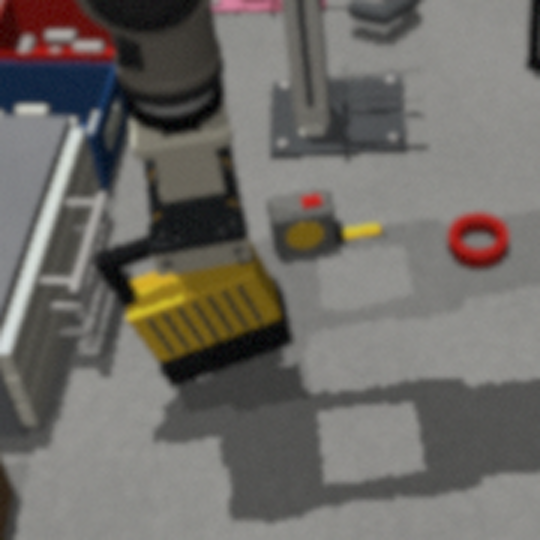

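The light hangs from its bar and leans with its far foot edge low, at roughly 20°; the tape measure, roll and lugs are untouched. I carry it to the free area and set it down.

move_arm(rows=[[[-10,23,3,0,0],[-10,23,3,0,0],[-10,23,3,0,0],[-10,23,3,0,0],[-10,23,3,0,0]]])

```text
clock: 6.5
position: [518.8, 210.4, 195.4]
tool_rot: [0.001, 0.795, -0.607, -0.0]
force: [-0.3, 0.9, -4.3]
opening: 15.5
```

move_arm(rows=[[[0,0,10,0,0],[0,0,10,0,0],[0,0,10,0,0],[0,0,7,0,0],[0,0,6,0,0]]])

```text
clock: 6.92
position: [520.9, 210.0, 153.1]
tool_rot: [0.0, 0.794, -0.607, 0.0]
force: [-4.8, -1.2, 18.4]
opening: 16.1
```

move_arm(rows=[[[0,0,5,0,0],[0,0,5,0,0],[0,0,5,0,0],[0,0,0,0,0],[0,0,0,0,0]]])

```text
clock: 7.33
position: [522.1, 210.4, 140.8]
tool_rot: [-0.002, 0.794, -0.607, 0.002]
force: [-3.0, -1.4, 10.9]
opening: 16.2
```

```bash
python3 -c "
from h import *
plan((520,210,136),-1.305)"
```

```text
t 7.3333 psi -1.306 pos [522.1 210.4 140.8] force [-3.  -1.4 10.9] open 16.2
tool shift [-0.2  2.1  4.8] roll -0.001
```

move_arm(rows=[[[0,0,0,0,0.5],[0,0,0,0,0.5],[0,0,0,0,0.5],[0,0,0,0,0.5],[0,0,0,0,0.5]]])

```text
clock: 7.75
position: [520.2, 210.3, 138.4]
tool_rot: [0.0, 0.795, -0.607, -0.0]
force: [1.1, -0.2, 0.0]
opening: 43.4
```

move_arm(rows=[[[0,0,-5,0,0.5],[0,0,-15,0,0.5],[0,0,-25,0,0.5],[0,0,-35,0,0.6],[0,0,0,0,0.6]]])

```text
clock: 8.17
position: [522.9, 211.2, 225.5]
tool_rot: [-0.004, 0.795, -0.607, 0.004]
force: [1.1, -0.3, 0.6]
opening: 53.1
```

```bash
python3 -c "
from h import *
plan((520,210,136),-1.305)
b=snap('side','s3.png')
cv2.imwrite('pics/c4.png',cv2.resize(b[150:330,150:290],(560,720),interpolation=cv2.INTER_CUBIC)[120:])
print(proj('side',(520,220,0)),proj('side',(520,220,153)))"
```

```text
t 8.1667 psi -1.305 pos [522.9 211.2 225.5] force [ 1.1 -0.3  0.6] open 53.1
tool shift [ 0.4  3.1 89.5] roll 0.0
[229.55802726 287.79979318] [226.67923796 254.30762163]
```

View pics/c4.png

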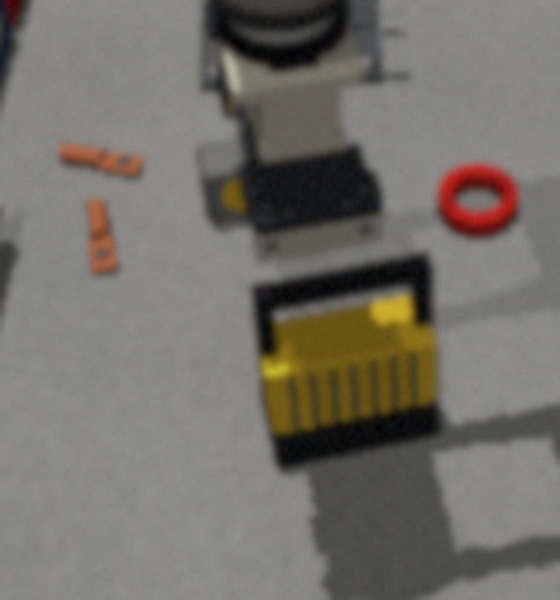

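```bash
python3 -c "
from h import *
P=lambda x,y,z:onz('side',150+x/4,180+y/4,z)
for a,b,z in (((254,296),(431,268),153),((281,465),(438,430),0),((272,437),(436,406),30)):
    p,q=P(*a,z),P(*b,z);print(p.round(1),q.round(1),((p+q)/2).round(1),np.linalg.norm(p-q).round(1),np.degrees(np.arctan2(*(p-q)[[1,0]])).round(1))
"
```

```text
[554.7 219.6 153. ] [438.9 194.  153. ] [496.8 206.8 153. ] 118.6 12.5
[544.5 248.7   0. ] [433.9 217.4   0. ] [489.2 233.1   0. ] 114.9 15.8
[549.1 245.7  30. ] [435.3 217.8  30. ] [492.2 231.8  30. ] 117.1 13.8
```

The light stands upright on its foot with the fingers clear; bar centre about (497,206), and the bench items are unmoved. Now I regrip at the bar's centre.

move_arm(rows=[[[0,13,0,0,0.6],[-1,13,20,0,0.6],[0,0,30,0,0.6],[0,0,25,0,0.6],[0,0,15,0,0.6]]])

```text
clock: 8.63
position: [492.7, 204.0, 125.7]
tool_rot: [0.002, 0.795, -0.607, -0.001]
force: [0.4, -0.9, -0.6]
opening: 55.3
```

move_arm(rows=[[[0,0,3,0,0.6],[0,0,0,0,0],[0,0,0,0,0],[0,0,0,0,0],[0,0,0,0,0]]], newtons=30)

```text
clock: 9.05
position: [495.4, 204.7, 126.8]
tool_rot: [-0.001, 0.795, -0.607, 0.001]
force: [0.8, -0.4, 0.1]
opening: 33.2
```

move_arm(rows=[[[0,0,0,0,0],[0,0,0,0,0],[0,0,0,0,0],[0,0,0,0,0],[0,0,0,0,0]]], newtons=40)

```text
clock: 9.47
position: [495.0, 204.3, 126.2]
tool_rot: [-0.0, 0.795, -0.607, 0.0]
force: [-0.9, -2.0, 3.9]
opening: 15.7
```

move_arm(rows=[[[0,0,-5,0,0],[0,0,-20,0,0],[0,0,-30,0,0],[0,0,-30,0,0],[0,0,-30,0,0]]])

```text
clock: 9.88
position: [493.6, 204.5, 241.0]
tool_rot: [0.001, 0.795, -0.607, -0.001]
force: [0.8, 0.3, -5.6]
opening: 15.2
```

```bash
python3 -c "
from h import *
plan((430,-100,280),-3.05)"
```

```text
t 9.8833 psi -1.305 pos [493.6 204.5 241. ] force [ 0.8  0.3 -5.6] open 15.2
tool shift [277.1 141.4 -39. ] roll 1.745
```

```bash
python3 -c "
from h import *
for p in ((336,233),(341,236),(316,268),(333,270),(330,255)): print('dup',p,onz('top',*p,120).round(),onz('top',*p,0).round())
for p in ((344,180),(350,190)): print('drill',p,onz('top',*p,50).round())
print(tri((308.2,189.8),(244.7,141.3)),tri((324.2,188),(244,131.5)))
print([onz('side',*p,120).round() for p in((290,147),(300,147))])"
```

```text
dup (336, 233) [ 336. -295.  120.] [ 333. -318.    0.]
dup (341, 236) [ 324. -313.  120.] [ 320. -338.    0.]
dup (316, 268) [ 210. -218.  120.] [ 196. -234.    0.]
dup (333, 270) [ 201. -280.  120.] [ 186. -302.    0.]
dup (330, 255) [ 256. -270.  120.] [ 246. -291.    0.]
drill (344, 180) [ 540. -347.   50.]
drill (350, 190) [ 500. -369.   50.]
(array([ 487.6580906 , -184.4729516 ,  222.80997413]), np.float64(0.9423987504830255)) (array([ 492.4987146 , -239.82589687,  222.35815282]), np.float64(1.5059590032135435))
[array([ 333., -293.,  120.]), array([ 297., -293.,  120.])]
```

move_arm(rows=[[[20,10,-2,0,0],[30,15,-2,0,0],[33,17,-2,0,0],[33,17,-2,0,0],[33,17,0,0,0]]])

```text
clock: 10.3
position: [459.2, 39.8, 248.4]
tool_rot: [0.0, 0.795, -0.607, -0.001]
force: [0.8, -1.1, -5.0]
opening: 15.9
```

move_arm(rows=[[[33,17,0,0,0],[33,17,0,0,0],[30,15,0,0,0],[22,11,0,0,0],[10,5,0,0.06,0]]])

```text
clock: 10.72
position: [430.0, -102.4, 248.1]
tool_rot: [0.001, 0.775, -0.632, -0.001]
force: [0.2, 2.1, -4.8]
opening: 15.5
```

move_arm(rows=[[[0,0,0,0.12,0],[0,0,0,0.12,0],[0,0,0,0.12,0],[0,0,0,0.12,0],[0,0,0,0.12,0]]])

```text
clock: 11.13
position: [430.7, -99.4, 248.0]
tool_rot: [-0.0, -0.552, 0.834, 0.001]
force: [0.2, -0.4, -5.4]
opening: 15.8
```

move_arm(rows=[[[0,0,0,0.12,0],[0,0,0,0.12,0],[0,0,0,0.12,0],[0,0,0,0.12,0],[0,0,0,0.12,0]]])

```text
clock: 11.55
position: [430.7, -99.3, 248.0]
tool_rot: [-0.001, -0.282, 0.96, 0.001]
force: [-0.0, 0.4, -4.2]
opening: 15.4
```

move_arm(rows=[[[0,0,0,0.12,0],[0,0,0,0.12,0],[0,0,0,0.12,0],[0,0,0,0.1,0],[0,0,0,0,0]]])

```text
clock: 11.97
position: [430.8, -99.3, 248.1]
tool_rot: [-0.001, -0.057, 0.998, 0.001]
force: [-0.2, 0.6, -4.1]
opening: 15.6
```

```bash
python3 -c "
from h import *
s=np.array((529,-208.6));e=np.array((.9962,.0872));q=s-105*e;print(q)
plan((*q,226),-3.054);print(env.get_obs()['joint_pos'].round(2))"
```

```text
[ 424.399 -217.756]
t 11.9667 psi -3.028 pos [430.8 -99.3 248.1] force [-0.2  0.6 -4.1] open 15.6
tool shift [  19.7 -117.    22.1] roll 0.026
[-0.4   0.17  1.7   0.    1.28  2.63]
```

move_arm(rows=[[[3,-20,4,0.026,0],[4,-28,5,0,0],[5,-30,5,0,0],[4,-26,5,0,0],[2,-13,3,0,0]]])

```text
clock: 12.38
position: [423.9, -220.4, 225.8]
tool_rot: [-0.001, -0.046, 0.999, -0.0]
force: [1.0, -0.4, -5.2]
opening: 15.8
```

move_arm(rows=[[[0,0,0,0,0],[0,0,0,0,0]]])

```text
clock: 12.55
position: [424.1, -217.5, 226.1]
tool_rot: [-0.001, -0.045, 0.999, 0.001]
force: [0.5, 0.2, -5.1]
opening: 15.7
```

```bash
python3 -c "
from h import *
plan((519,-209.5,226),-3.054)
b=snap('side','s4.png');a=snap('top','t4.png')
f=lambda i,x,y:cv2.resize(i[y:y+100,x:x+80],(400,500),interpolation=cv2.INTER_CUBIC)
cv2.imwrite('pics/c5.png',np.hstack([f(b,195,110),f(a,270,145)]))"
```

```text
t 12.55 psi -3.051 pos [ 424.1 -217.5  226.1] force [ 0.5  0.2 -5.1] open 15.7
tool shift [-95.2  -0.6   0.1] roll 0.003
```

View pics/c5.png

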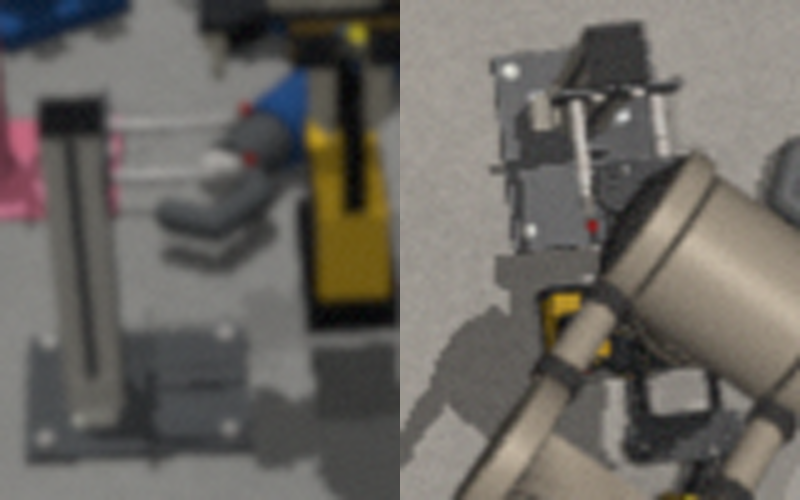

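The side crop shows the light upright, facing the robot, just outside the red tips (crop (247,110), (250,158)). I check the lateral centring by projection.

```bash
python3 -c "
from h import *
o=env.get_obs()['position'];e=np.array((.996,.09,0));l=np.array((-.09,.996,0))
W=lambda x,y,z:np.array((*o[:2],z))+x*e+y*l
for n,p in (('housing top back left',(23,60,200)),('housing top front left',(-23,60,200)),('bar end left back',(8,60,260)),('bar end left front',(-8,60,260))):
    u=proj('top',W(*p));print(n,((u-[270,145])*5+[400,0]).round())
a=cv2.imread('pics/t4.png')
print('tip L should be',((proj('top',(487.6,-184,229))-[270,145])*5+[400,0]).round())
u=proj('side',W(0,60,253));print('side bar L end',((u-[195,110])*5).round(), 'tip row L/R',[((proj('side',p)-[195,110])*5).round() for p in((487.6,-184,229),(492.5,-240,229))])
"
```

```text
housing top back left [547. 294.]
housing top front left [555. 360.]
bar end left back [558. 311.]
bar end left front [561. 335.]
tip L should be [591. 224.]
side bar L end [355. 144.] tip row L/R [array([248., 149.]), array([244.,  99.])]
```

Lateral centring agrees within about 1 mm (observed (545,293), predicted (547,294)). I move in along the prongs slowly.

move_arm(rows=[[[-8,0,0,0,0],[-11,0,0,0,0],[-11,0,0,0,0],[-11,0,0,0,0],[-9,0,0,0,0]]])

```text
clock: 13.07
position: [476.3, -212.8, 226.8]
tool_rot: [0.0, -0.046, 0.999, -0.0]
force: [-0.9, -0.7, -4.7]
opening: 15.6
```

move_arm(rows=[[[-8,0,0,0,0],[-11,0,0,0,0],[-11,0,0,0,0],[-11,0,0,0,0],[-6,0,0,0,0]]])

```text
clock: 13.48
position: [522.7, -208.8, 226.5]
tool_rot: [0.0, -0.046, 0.999, -0.0]
force: [-0.8, 0.5, -3.5]
opening: 15.8
```

```bash
python3 -c "
from h import *
plan((521,-209.3,199),-3.054)
b=snap('side','s5.png')
cv2.imwrite('pics/c6.png',cv2.resize(b[110:210,195:295],(600,600),interpolation=cv2.INTER_CUBIC))"
```

```text
t 13.4833 psi -3.05 pos [ 522.7 -208.8  226.5] force [-0.8  0.5 -3.5] open 15.8
tool shift [ 1.8 -0.4 27.5] roll 0.004
```

View pics/c6.png

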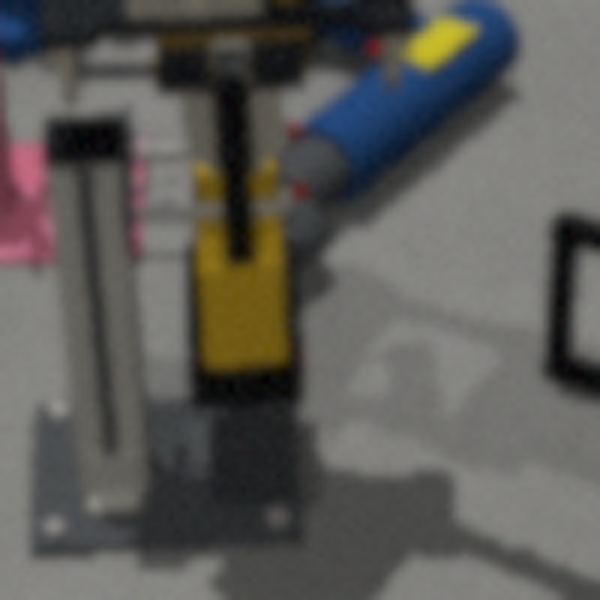

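The light is between plate and tips, with the prongs running through the handle opening (prongs at crop rows about 158 and 210, tips at (295,130) and (300,190)). I lower it.

move_arm(rows=[[[0,0,6,0,0],[0,0,6,0,0],[0,0,5,0,0],[0,0,3,0,0],[0,0,0,0,0]]])

```text
clock: 13.95
position: [520.3, -209.1, 205.7]
tool_rot: [-0.001, -0.045, 0.999, 0.0]
force: [0.1, 0.0, -5.0]
opening: 15.6
```

move_arm(rows=[[[0,0,2,0,0],[0,0,2,0,0],[0,0,0,0,0]]])

```text
clock: 14.2
position: [521.0, -209.2, 202.5]
tool_rot: [-0.0, -0.045, 0.999, 0.0]
force: [-0.7, 0.7, -5.3]
opening: 15.6
```

move_arm(rows=[[[0,0,2,0,0],[0,0,0,0,0]]])

```text
clock: 14.37
position: [521.0, -209.2, 200.5]
tool_rot: [-0.0, -0.045, 0.999, 0.0]
force: [-0.5, -0.1, -4.4]
opening: 15.7
```

move_arm(rows=[[[0,0,2,0,0],[0,0,0,0,0]]])

```text
clock: 14.53
position: [521.3, -209.2, 200.0]
tool_rot: [0.001, -0.045, 0.999, -0.0]
force: [-2.8, 1.5, 1.7]
opening: 15.5
```

move_arm(rows=[[[0,0,1,0,0],[0,0,0,0,0]]])

```text
clock: 14.7
position: [521.3, -209.2, 199.8]
tool_rot: [0.001, -0.045, 0.999, -0.001]
force: [-3.7, 3.9, 9.2]
opening: 15.7
```

Contact at the expected height (TCP 200 gives bar 227). I release with a small opening and rise.

move_arm(rows=[[[0,0,0,0,0.2],[0,0,0,0,0.25],[0,0,0,0,0.4],[0,0,0,0,0.4],[0,0,0,0,0.4]]])

```text
clock: 15.12
position: [521.2, -209.3, 197.6]
tool_rot: [0.0, -0.045, 0.999, -0.0]
force: [-0.1, 0.1, -1.0]
opening: 35.7
```

move_arm(rows=[[[0,0,-5,0,0.4],[0,0,-10,0,0.4],[0,0,-20,0,0.4],[0,0,-30,0,0.4],[0,0,-30,0,0.4]]])

```text
clock: 15.53
position: [520.8, -209.0, 294.2]
tool_rot: [-0.0, -0.045, 0.999, 0.0]
force: [0.7, -1.1, -0.1]
opening: 36.8
```

move_arm(rows=[[[30,0,-15,0,0.4],[35,0,-10,0,0.4],[35,15,0,0,0.4],[35,20,0,0,0.4],[20,20,0,0,0.4]]])

```text
clock: 15.95
position: [359.0, -168.0, 318.6]
tool_rot: [0.0, -0.045, 0.999, -0.001]
force: [0.2, -0.1, 1.5]
opening: 36.9
```

move_arm(rows=[[[0,30,0,0,0.4],[0,35,0,0,0.4],[0,35,0,0,0.4],[0,35,0,0,0.4],[0,20,0,0,0.4]]])

```text
clock: 16.37
position: [347.0, -11.6, 318.9]
tool_rot: [0.001, -0.046, 0.999, 0.0]
force: [0.8, -0.6, 0.4]
opening: 37.0
```

```bash
python3 -c "
from h import *
plan((521,-209.3,199),-3.054)
b=snap('side','s6.png');a=snap('top','t6.png')
f=lambda i,x,y:cv2.resize(i[y:y+100,x:x+80],(400,500),interpolation=cv2.INTER_CUBIC)
cv2.imwrite('pics/c7.png',np.hstack([f(b,195,110),f(a,270,125)]))"
```

```text
t 16.3667 psi -3.05 pos [347.  -11.6 318.9] force [ 0.8 -0.6  0.4] open 37.0
tool shift [-155.2 -212.7  119.9] roll 0.004
```

View pics/c7.png

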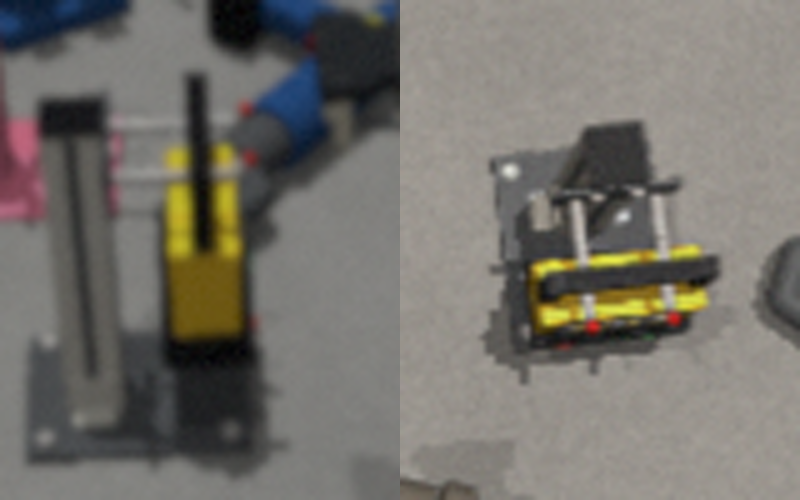

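The light hangs over both prongs: top-crop bar (540,288)–(718,268), prongs at x = 583 and 665, tips outside at (593,327) and (673,319). The side crop shows it upright, and bar and prong midpoints differ by about 1 px (3 mm). I wait briefly, check that it is still, and hand in.

move_arm(rows=[[[0,0,0,0,0.4],[0,0,0,0,0.4],[0,0,0,0,0.4],[0,0,0,0,0.4],[0,0,0,0,0.4]]])

```text
clock: 16.88
position: [347.9, -14.8, 317.6]
tool_rot: [-0.0, -0.045, 0.999, -0.0]
force: [0.3, 0.0, 0.9]
opening: 36.7
```

move_arm(rows=[[[0,0,0,0,0.4],[0,0,0,0,0.4],[0,0,0,0,0.4],[0,0,0,0,0.4],[0,0,0,0,0.4]]])

```text
clock: 17.3
position: [347.7, -14.1, 317.7]
tool_rot: [-0.0, -0.045, 0.999, -0.0]
force: [-0.6, -0.6, -0.4]
opening: 36.7
```

```bash
python3 -c "
from h import *
def yc(i,r,lo=(15,120,60)):
    m=cv2.inRange(cv2.cvtColor(i,cv2.COLOR_BGR2HSV)[r[1]:r[3],r[0]:r[2]],lo,(35,255,255));p=np.argwhere(m);return p.mean(0)[::-1].round(2),len(p)
rs,rt=(225,135,248,182),(290,170,420//1-5-80,195)
o=cv2.imread('pics/s6.png'),cv2.imread('pics/t6.png')
for k in range(3):
    n=env.get_image('side'),env.get_image('top')
    print(yc(o[0],rs),yc(n[0],rs),yc(o[1],rt),yc(n[1],rt));o=n
print(env.get_obs()['clock']);env.finish_job()"
```

```text
(array([10.45, 25.41]), 456) (array([10.42, 25.48]), 462) (array([21.94, 12.86]), 266) (array([21.96, 12.91]), 262)
(array([10.42, 25.48]), 462) (array([10.44, 25.45]), 460) (array([21.96, 12.91]), 262) (array([21.87, 12.89]), 263)
(array([10.44, 25.45]), 460) (array([10.39, 25.33]), 461) (array([21.87, 12.89]), 263) (array([21.94, 12.91]), 261)
17.6
the job is handed in; nothing more can be done
```

I stood the leftmost light up on its foot in the free area and let go of it. I then regripped it by the bar and hung it over both prongs of the aluminium post's hook, with the lamp panel facing the robot and away from the post. I handed the job in at about 17.6 s; it gives no verdict, so the result is not confirmed.

- **Standing:** after I let go, the side picture showed the light upright on the bench with the fingers clear of it.
- **Hanging:** the last pictures show it upright over both prongs, between the plate and the tips, with its bar about 3 mm off midway. It moved less than 0.15 px between frames, and the gripper was well clear with no contact force.
- **Bar height:** I only know this from the contact height while lowering, which put the bar centre about 7 mm above the prongs. I did not measure it separately in the pictures.
- **Bench items:** the tape measure, tape roll and lugs looked unmoved in the side crops. I did not look at the screwdriver again, but the arm never went near it.
- **Disagreement:** the two cameras' single-view estimates of the hook differed by up to 7 mm sideways. The top view and the triangulated value agreed within about 1 mm, so I used those, and the bar's final position supports them.

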